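Turn the double-ended scriber round in the height gauge

ROBOT

A 6-joint arm with a two-finger parallel gripper is mounted at the origin on the work surface. World frame = base frame: x ahead of the robot, y to its left, z up, the work surface at z = 0. Lengths are in m, angles in rad, forces in N, time in s.
With the tool pointing down it reaches from about 0.325 to 0.85 m from the base axis. Payload 15.5 kg.
Tool frame: the origin (TCP) lies where the fingers leave the gripper's body, on its centre line; the fingertips stand manip.tips_ahead ahead of it and the grasp point (between the pads) lies 60 mm ahead of it (manip.tips_ahead is the distance from the TCP to the fingertips, in m); z points along the fingers, y is the direction in which the jaws open and shut (so a half turn about z gives the same grasp; the last joint's range is limited). The gripper opens to 91 mm and grips with 3 to 60 N. Pads are 32 mm wide; open, the fingers measure 118 mm over their backs; the gripper's body (76 mm by 178 mm) begins 60 mm behind the grasp point.
Start: joints at [-1.198, 0.494, 1.345, -0, 1.302, -0.096], TCP at [0.282, -0.558, 0.292] pointing down, gripper open.
Joint ranges: [-2.91, 2.91], [-0.82, 2.16], [0.22, 2.67], [-1.22, 4.37], [0.12, 2.79], [-3.08, 3.08]. Speed limits (rad/s): [1.89, 1.89, 2.57, 3.01, 3.01, 3.01].

INTERFACE

Orientations are given as a unit quaternion [x, y, z, w].
In Python, from rig import telemetry, vision, order, manip gives the robot as it stands.
- The arm moves only by the tool arm_command, never from a script. Its argument "series" is a list that holds one entry, the list of rows, each a list of 6 numbers: the shift along the tool's x, y, z each as a share of 0.3 m, from -1 to 1, then the turn, a rotation vector about the tool's x, y, z each as a share of 45 degrees, from -1 to 1. A call has 1 to 5 rows; each row is the pose to reach, as a shift and turn from the pose commanded when the call began, along the tool's axes at that moment; what a row does not reach only later rows make up. A row lasts 1/8 s, in which the tool goes at most 62.5 mm and 10.7 degrees, less where a joint would pass 70% of its speed; a pose out of reach is approached as far as the arm can. A call with a number of a shift or a turn outside -1 to 1 is refused whole. A call with a gripper value outside its range is refused whole. "fingers" is the closure in counts, from 0 (fully open) to 255 (shut), set as the call begins (left out, the last holds). The fingers move at their own pace and stop on an object; "squeeze" is the grip in N (left out, the last holds). Time passes only in rows, so rows that repeat a pose let the fingers close. It gives the time, the measured TCP pose, the force and the opening at its end, in the units of the state.
- telemetry.get_obs(): the state, without advancing time (a new reading comes with each control period).
- vision.grab_frame(name): name is "scene" or "side" or "wrist"; returns the picture (420x560x3 uint8, red, green, blue); there is no depth.
- vision.camera_params(name): a dict with "K" (3x3 intrinsics, pixels), "k1" (the pictures are not rectified: a ray, as slopes to the right and down, at radius r is drawn at 1 + k1 r^2 times it, then the intrinsics apply), "extrinsics" (4x4, takes a point from world to camera coordinates). Camera axes: x right, y up, looking along -z (the intrinsics and any distortion apply to the point x, -y, -z); pixel columns grow to the right and rows downward; lengths in m; the calibration is good to about 2 mm. A picture is of the moment at which its call begins: read the wrist's pose just before it. camera_params takes no time and is no camera call; for the wrist camera it gives the pose at the moment of the call.
- order.sign_off(): hands the job in, once; it reports no verdict.
Trained networks look in the newest picture that a camera, given by its name, has taken for a name from the list of things; names that differ only in an ending like _2 or _b are one class to them, and where a whole thing is asked for, a point or a joint stands for the part that bears it (a point fixed in the world has none). Each returns a list of dicts, best first, with "confidence" (0 to 1); they miss things now and then, are a little off and sometimes report something else, mostly with a low value. They report only what shows in the picture. A call takes as long as a camera call.
- vision.silhouettes(camera, query): "mask" (420x560 bool, what is visible of it) and "box" ([left, top, right, bottom] in pixels, round what is visible of it).
- vision.pinpoint(camera, query): "point" ([column, row] in pixels: a listed point, or the origin of a listed thing).
The state is a dict: "t": time; "q": joint angles; "joint_vel": joint speeds; "effort": joint torques, N m; "tool_pos": TCP position; "ee_rot": TCP orientation; "wrist_force": force on the tool from outside, world axes, zero at the start; "wrist_torque": the same for the moment, N m; "finger_gap": finger opening in m.
Only numpy, scipy, OpenCV 4.12 (cv2) and the standard library are available. Lean on these libraries where they do the work, as an engineer would, in place of code of your own. Each camera call takes 0.05 s, during which the arm holds its last target. There are 200 camera calls.

TASK

The scriber in the height gauge on the granite plate is worn at the red-banded end that sticks out. Swing the orange clamping lever fully open, draw the scriber out of its clamp, turn it end for end and slide it back along the jaw, flat underside still down, until it is fully home against the stop with the green-banded end sticking out, then swing the lever fully back to clamp it. Do not drop the scriber, and leave the other things on the plate where they are.

Things in the scene. Friction and masses are not known exactly. Their poses are not given: they have to be found in the camera images.
- gauge: digital height gauge, fixed to the plate: blue base 150 x 96 mm and 34 mm high, steel column 36 x 22 mm standing up to 360 mm. Origin on the plate under the column's axis; its jaw points along -x, z up
- jaw: the gauge's jaw with its clamp, fixed (height differs from start to start). Origin at the centre of the clamp's mouth, on the top face of the jaw tongue, on which the scriber lies; +x runs level into the clamp towards stop and column, z up. Behind the clamp a jaw arm 21.5 mm wide, top at z 20 mm; carriage with display from x 121 mm, |y| to 38 mm, top at z 55 mm; column face at x 140 mm
- clamp_mouth (a point): centre of the mouth of the black box clamp (same point as the jaw's origin). The clamp reaches from x 0 to 45 mm in the jaw's frame, 21.5 mm wide over all, top at z 20 mm; its slot is 12.5 mm wide, 14.5 mm high. In front of the mouth, from x -6 mm, its cheeks are splayed to a width of 17.6 mm as a lead-in, as high as the slot and open at the top
- clamp_stop (a point): foot of the stop face that closes the slot, on the tongue's top face, 45 mm in from the mouth: the inner tip of a scriber that is fully home lies here
- tongue_end (a point): outer end of the steel jaw tongue, on its top face, 40 mm out from the mouth. The tongue lies under the scriber from the stop to here, 7 mm wide (narrower than the scriber) and 9 mm deep, with nothing beside it outside the lead-ins
- scriber: double-ended scriber, loose: steel bar 10 mm wide, 12 mm high, 110 mm long, 95 g. The last 14 mm at each end is a chisel that narrows to 5 mm wide, 2.5 mm high, flat below. Origin at mid-length on the flat underside; x along the bar to the fresh tip, z up. Starts in the clamp, fresh end inward, about 65 mm sticking out; its middle is over the tongue, so it stays level when loose
- fresh_tip (a point): end of the fresh chisel on the underside, 55 mm from the scriber's origin along +x; green band 27 to 39 mm from the origin
- worn_tip (a point): end of the worn chisel on the underside, 55 mm from the scriber's origin along -x; red band 27 to 39 mm from the origin
- clamp_lever (a joint): angle of the orange clamping lever on top of the clamp, rad: 0 fully clamped, 1.15 fully open (end stops). Seen from above it opens counter-clockwise. It stays where it is left; 2 to 4 N at its ball move it. It lowers a brass pad on the scriber, 20 mm in from the mouth: the pad touches below about 0.2 rad; from 1.0 rad on the scriber is free, with about 2 mm over it
- lever_grip (a point): centre of the orange ball, 16 mm across, at the lever's end, 55 mm from the pivot axis, 36 mm above the tongue's top face; the arm to it is 10 mm thick, free below. Always on the jaw's -y side: clamped it points 58 degrees off the jaw's outward direction, open 124 degrees off it (half backward)
- lever_pivot (a point): point on the lever's upright pivot axis at the ball's height, 20 mm in from the mouth on the clamp's centre line; its 18 mm hub reaches 34 mm above the tongue's top face
- flange: bystander: turned aluminium flange 72 mm across, 34 mm high; origin under its centre
- vee_block: bystander: cast-iron vee block 60 x 48 x 40 mm; origin under its centre
- micrometer: bystander: micrometer lying flat, about 110 mm long, 17 mm high
- plug_gauge: bystander: double-ended plug gauge with black handle lying flat, about 122 mm long, 18 mm high; origin under its centre
- try_square: bystander: steel try square lying flat, 80 x 121 mm, 16 mm high
- gauge_stack: bystander: gauge block standing on a foot, 50 x 30 mm, 60 mm high
- cleaner: bystander: white bottle of plate cleaner 60 mm across, 150 mm high

How it is judged:
By the outcome, as a careful person would: the job done as asked, in the order asked, and still so for the second after the job is handed in, with the robot touching nothing.
It also fails if it takes over 72 s, if anything falls off the work surface, if the arm or the gripper's body presses on something with over 40 N, if the wrist force passes 120 N, or if a joint passes its speed limit or range.

## Working session

There is one attempt and no reset: what is moved stays moved. The work goes in short steps, Python scripts to look and compute and a tool call to move; the robot and the scene stay as the last step left them, time stands still between calls to the robot, and variables do not carry over. Pictures are saved under pics/ and viewed, about 8 in all and at most 12, crops included, and the job is handed in when it is done.

Besides the shell and the picture viewer there is one more tool, called after "Request:" as a command line: name --argument value ..., lists and objects as JSON in quotes. arm_command: Moves the arm, as the interface text tells. Its arguments: {"type":"object","properties":{"series":{"type":"array"},"fingers":{"type":"number"},"squeeze":{"type":"number"}},"required":["series"]}

```bash
ls; mkdir -p pics; python3 - <<'E'
from rig import telemetry, vision, order, manip
import cv2,numpy as np
print(manip.tips_ahead, [a for a in dir(manip) if a[0]!='_'])
o=telemetry.get_obs();print(o)
ims=[]
for c in ['scene','side']:
    im=vision.grab_frame(c); cv2.imwrite(f'pics/{c}0.png',im[:,:,::-1])
    p=vision.camera_params(c);print(c,p)
    for q in ['clamp_mouth','clamp_stop','tongue_end','fresh_tip','worn_tip','lever_grip','lever_pivot','scriber','jaw','gauge']:
        r=vision.pinpoint(c,q); print(q,[(np.round(d['point'],1).tolist(),round(d['confidence'],2)) for d in r[:2]])
E
```

```text
pics
0.0783 ['MotionError', 'tips_ahead']
{'t': 0.0, 'q': array([-1.19749803e+00,  4.94200754e-01,  1.34611181e+00,  3.92837305e-07,
        1.30251893e+00, -9.54909887e-02]), 'joint_vel': array([-7.01488565e-05, -5.33173877e-04,  1.72347373e-04,  1.55856536e-03,
        9.11712506e-04,  1.18652035e-03]), 'effort': array([ 1.49906595e-03, -8.78823137e+01, -3.81866848e+01,  7.09665567e-02,
        5.32915886e-02, -1.97301297e-04]), 'tool_pos': array([ 0.28228414, -0.55730569,  0.29163384]), 'ee_rot': array([ 9.72654942e-01,  2.32254127e-01, -8.55753759e-05, -6.13477511e-04]), 'wrist_force': array([ 0.64610163, -0.57116011,  0.33554067]), 'wrist_torque': array([ 0.04233087, -0.0259819 ,  0.00958168]), 'finger_gap': 0.09105296814647806}
scene {'K': array([[455.84827947,   0.        , 272.64854946],
       [  0.        , 455.84827947, 204.07325002],
       [  0.        ,   0.        ,   1.        ]]), 'k1': 0.01322756801167507, 'extrinsics': array([[-0.25662565,  0.96635941, -0.01711037,  0.2191279 ],
       [-0.5513008 , -0.13181631,  0.82382758,  0.1666613 ],
       [ 0.79385811,  0.22
[... 317 characters left out ...]
], 0.55)]
scriber [([288.4, 220.2], 0.43)]
jaw [([279.2, 221.1], 0.6)]
gauge [([214.4, 287.5], 0.89)]
side {'K': array([[533.62253669,   0.        , 276.23972304],
       [  0.        , 533.62253669, 209.36837594],
       [  0.        ,   0.        ,   1.        ]]), 'k1': 0.05625509339553966, 'extrinsics': array([[ 0.88357508, -0.46828043,  0.00291975, -0.50262867],
       [ 0.22935802,  0.43818334,  0.8691319 , -0.21576106],
       [-0.40827685, -0.76727362,  0.49457175, -1.19095536],
       [ 0.        ,  0.        ,  0.        ,  1.        ]])}
clamp_mouth []
clamp_stop []
tongue_end []
fresh_tip []
worn_tip []
lever_grip []
lever_pivot []
scriber []
jaw [([261.3, 325.8], 0.43)]
gauge []
```

View pics/scene0.png

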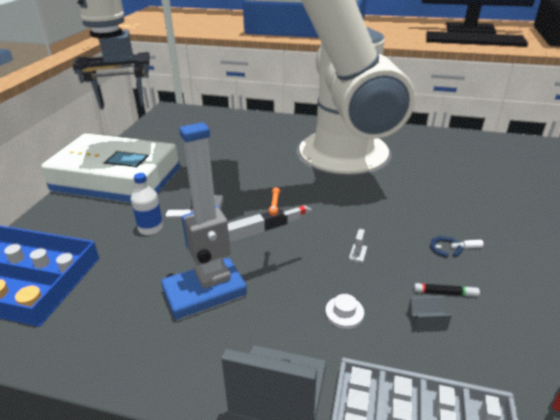

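View pics/side0.png

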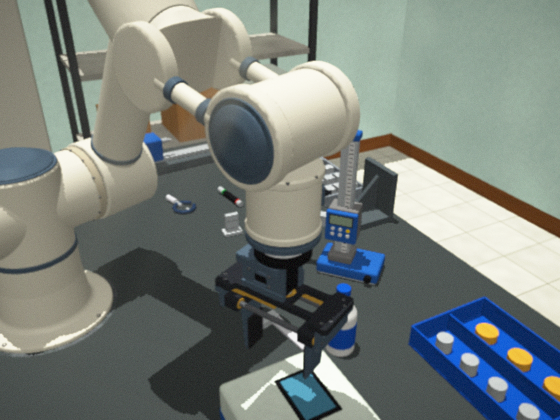

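```bash
cat > h.py <<'E'
from rig import telemetry, vision, order, manip
import cv2,numpy as np
from scipy.optimize import least_squares
from scipy.spatial.transform import Rotation as R
def proj(P,p):
    P=np.atleast_2d(P); c=P@p['extrinsics'][:3,:3].T+p['extrinsics'][:3,3]
    s=np.c_[c[:,0],-c[:,1]]/-c[:,2:]; s=s*(1+p['k1']*(s**2).sum(1,keepdims=True))
    return s*[p['K'][0,0],p['K'][1,1]]+p['K'][:2,2]
J=dict(clamp_mouth=[0,0,0],clamp_stop=[.045,0,0],tongue_end=[-.04,0,0],lever_pivot=[.02,0,.036])
def ball(a): 
    th=np.pi+np.radians(58)+a   # ccw from outward (-x) toward -y
    return [.02+.055*np.cos(th),.055*np.sin(th),.036]
def jw(v,pt):   # v=x,y,z,yaw of jaw frame
    return np.array(v[:3])+R.from_euler('z',v[3]).apply(np.array(pt,float))
def fit(obs,v0,prior=None):
    """obs: list of (params,jawpoint,px,weight)"""
    def f(v):
        r=[w*(proj(jw(v,pt),p)[0]-px) for p,pt,px,w in obs]
        if prior is not None: r.append((v-prior[0])/prior[1])
        return np.concatenate(r)
    return least_squares(f,v0,loss='soft_l1')
E
python3 - <<'E'
from h import *
p=vision.camera_params('scene')
px=dict(clamp_mouth=[281.6,218.5],clamp_stop=[262.2,222.4],tongue_end=[299,210.9],lever_pivot=[270.3,205.7])
for colx in (.151,.158):
    obs=[(p,J[k],np.array(q),1) for k,q in px.items()]+[(p,ball(0),np.array([273.6,193.7]),.7)]
    def f(v):
        r=[w*(proj(jw(v,pt),p)[0]-q) for p_,pt,q,w in obs]
        g=jw(v,[colx,0,0]);g[2]=0
        r.append(proj(g,p)[0]-[214.4,287.5]); return np.concatenate(r)
    for yaw in (0,1.57,3.1,-1.57):
        s=least_squares(f,[.6,0,.15,yaw],loss='soft_l1')
        print(colx,s.x.round(4),s.cost.round(2),s.fun.round(1))
E
```

```text
0.151 [ 0.559  -0.0589  0.1293 -0.8778] 6.05 [-0.7 -0.9 -1.8  1.2 -0.4  1.6  1.2 -0.3  0.9 -2.4  0.8  0. ]
0.151 [ 0.559  -0.0589  0.1293 -0.8778] 6.05 [-0.7 -0.9 -1.8  1.2 -0.4  1.6  1.2 -0.3  0.9 -2.4  0.8  0. ]
0.151 [ 0.559  -0.0589  0.1293  5.4054] 6.05 [-0.7 -0.9 -1.8  1.2 -0.4  1.6  1.2 -0.3  0.9 -2.4  0.8  0. ]
0.151 [ 0.559  -0.0589  0.1293 -0.8778] 6.05 [-0.7 -0.9 -1.8  1.2 -0.4  1.6  1.2 -0.3  0.9 -2.4  0.8  0. ]
0.158 [ 0.5482 -0.0606  0.122  -0.8229] 4.89 [-0.2 -1.1 -0.5  1.5 -0.7  0.9  2.1 -0.1  0.5 -2.2  0.1 -0. ]
0.158 [ 0.5482 -0.0606  0.122  -0.8229] 4.89 [-0.2 -1.1 -0.5  1.5 -0.7  0.9  2.1 -0.1  0.5 -2.2  0.1 -0. ]
0.158 [ 0.5482 -0.0606  0.122   5.4603] 4.89 [-0.2 -1.1 -0.5  1.5 -0.7  0.9  2.1 -0.1  0.5 -2.2  0.1 -0. ]
0.158 [ 0.5482 -0.0606  0.122  -0.8229] 4.89 [-0.2 -1.1 -0.5  1.5 -0.7  0.9  2.1 -0.1  0.5 -2.2  0.1 -0. ]
```

```bash
cat >> h.py <<'E'
import json,os
def V(): return np.array(json.load(open('v.json')))
def rows(pos,Rt,o=None):
    """print shift/turn shares from the present pose to TCP pos, rotation Rt"""
    o=o or telemetry.get_obs(); R0=R.from_quat(o['ee_rot'])
    s=R0.inv().apply(np.array(pos)-o['tool_pos'])/.3; r=(R0.inv()*Rt).as_rotvec()/np.radians(45)
    print('t',round(o['t'],2),'F',np.round(o['wrist_force'],1),'gap',round(o['finger_gap'],4),'q6',round(o['q'][5],2))
    print('shift',s.round(4).tolist(),'turn',r.round(4).tolist(),'mm',np.round(s*300,1),'deg',np.round(r*45,1))
def Rtool(v,flip=False,tilt=0):
    """tool z down, tool y along +jaw y (flip: -y); tilt>0: hand leans to jaw -x"""
    M=np.array([[-1,0,0],[0,1,0],[0,0,-1.]]).T
    if flip: M=np.diag([1,-1,-1.])
    return R.from_euler('z',v[3])*R.from_euler('y',-np.radians(tilt))*R.from_matrix(M)
def target(pt,flip=False,tilt=0,tip=.06,v=None):
    """pt in jaw frame for the point tip ahead of the TCP"""
    v=V() if v is None else v; Rt=Rtool(v,flip,tilt)
    return jw(v,pt)-Rt.apply([0,0,tip]),Rt
E
echo '[0.553,-0.06,0.126,-0.85]'>v.json
python3 - <<'E'
from h import *
o=telemetry.get_obs();p=vision.camera_params('wrist')
E=np.linalg.inv(p['extrinsics']);R0=R.from_quat(o['ee_rot'])
print('cam in tool',R0.inv().apply(E[:3,3]-o['tool_pos']).round(4)); print((R0.inv().as_matrix()@E[:3,:3]).round(3)); print(p['K'],p['k1'])
pos,Rt=target([-.03,0,.2],tip=0); print(pos); rows(pos,Rt,o)
E
```

```text
cam in tool [ 0.0741  0.0001 -0.0924]
[[ 0.     0.964  0.266]
 [ 1.    -0.    -0.   ]
 [-0.     0.266 -0.964]]
[[311.77604673   0.         279.72396842]
 [  0.         311.77604673 209.90997182]
 [  0.           0.           1.        ]] -0.01961912025857169
[ 0.53320051 -0.03746159  0.326     ]
t 1.1 F [0.1 0.1 0.3] gap 0.091 q6 -0.1
shift [1.5291, -1.169, -0.1127] turn [0.0001, 0.0, -2.3209] mm [ 458.7 -350.7  -33.8] deg [   0.     0.  -104.4]
```

Request:
arm_command --series '[[[0.76,-0.58,-0.15,0,0,-1],[0.76,-0.58,-0.15,0,0,-1],[0.76,-0.58,-0.15,0,0,-1],[0.76,-0.58,-0.15,0,0,-1],[0.76,-0.58,-0.15,0,0,-1]]]'

```text
t: 1.72
tool_pos: [0.4079, -0.297, 0.3379]
ee_rot: [0.808, 0.589, 0.0, 0.0]
wrist_force: [-0.1, 0.7, -0.7]
finger_gap: 0.091
```

```bash
python3 - <<'E'
from h import *
pos,Rt=target([-.03,0,.2],tip=0); rows(pos,Rt)
E
```

```text
t 1.73 F [-0.1  0.7 -0.7] gap 0.091 q6 -0.44
shift [0.9515, 0.1322, 0.0396] turn [0.0007, 0.0005, -1.3145] mm [285.4  39.7  11.9] deg [  0.    0.  -59.2]
```

Request:
arm_command --series '[[[0.9,0.13,0.04,0,0,-1],[0.9,0.13,0.04,0,0,-1],[0.9,0.13,0.04,0,0,-1],[0.9,0.13,0.04,0,0,-1],[0.9,0.13,0.04,0,0,-1]]]'

```text
t: 2.35
tool_pos: [0.5292, -0.0519, 0.3251]
ee_rot: [0.521, 0.854, 0.0, -0.0]
wrist_force: [1.1, -1.1, 0.5]
finger_gap: 0.091
```

```bash
python3 - <<'E'
from h import *
pos,Rt=target([-.03,0,.2],tip=0); rows(pos,Rt)
E
```

```text
t 2.35 F [ 1.1 -1.1  0.5] gap 0.091 q6 -0.69
shift [0.0368, 0.0339, -0.0029] turn [0.0005, -0.0003, -0.3125] mm [11.  10.2 -0.9] deg [  0.   -0.  -14.1]
```

Request:
arm_command --series '[[[0.037,0.034,0,0,0,-0.3],[0.037,0.034,0,0,0,-0.3],[0.037,0.034,0,0,0,-0.3]]]'

```text
t: 2.72
tool_pos: [0.5324, -0.0402, 0.3252]
ee_rot: [0.42, 0.908, 0.0, 0.0]
wrist_force: [-0.0, -0.3, 0.1]
finger_gap: 0.0909
```

```bash
cat > look.py <<'E'
from h import *
import sys
n=sys.argv[1]; ang=float(sys.argv[2]) if len(sys.argv)>2 else 0.
o=telemetry.get_obs();p=vision.camera_params('wrist')
im=vision.grab_frame('wrist'); cv2.imwrite(f'pics/{n}.png',im[:,:,::-1])
v=V();T=dict(J,lever_grip=ball(ang));obs=[]
for q in T:
    r=vision.pinpoint('wrist',q)
    if r:
        d=r[0]; print(q,np.round(d['point'],1),round(d['confidence'],2),'pred',proj(jw(v,T[q]),p)[0].round(1))
        if d['confidence']>.4: obs.append((p,T[q],np.array(d['point']),1))
for q in ['fresh_tip','worn_tip','scriber']:
    r=vision.pinpoint('wrist',q); print(q,[(np.round(d['point'],1).tolist(),round(d['confidence'],2)) for d in r[:1]])
s=fit(obs,v,prior=(v,np.array([.02,.02,.01,.2])))
print('fit',s.x.round(4),s.fun.round(1),'t',telemetry.get_obs()['t'],'tcp',o['tool_pos'].round(4))
im=im[:,:,::-1].copy()
for q in T: cv2.circle(im,tuple(int(a) for a in proj(jw(s.x,T[q]),p)[0]),3,(255,0,255),1)
cv2.imwrite(f'pics/{n}f.png',im)
E
python3 look.py w1
```

```text
clamp_mouth [283.  229.9] 0.82 pred [283.7 232.2]
clamp_stop [284.8 270.1] 0.6 pred [284.2 273.5]
lever_grip [232.1 234. ] 0.9 pred [230.6 237. ]
fresh_tip [([285.0, 262.6], 0.65)]
worn_tip [([285.8, 166.8], 0.81)]
scriber [([283.6, 219.7], 0.91)]
fit [ 0.5529 -0.0597  0.1191 -0.8442] [ 0.7 -0.3 -0.3  0.  -0.3  0.2 -0.   0.  -0.7  0. ] t 3.175 tcp [ 0.5324 -0.0402  0.3252]
```

View pics/w1f.png

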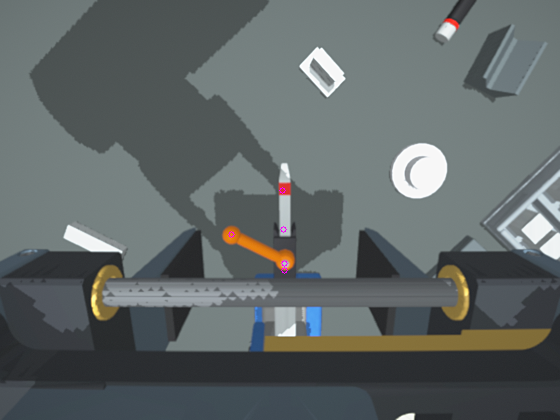

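```bash
cat > patch.py <<'E'
s=open('look.py').read()
s=s.replace("s=fit(obs,v,prior","""import pickle
old=pickle.load(open('obs.pkl','rb')) if os.path.exists('obs.pkl') else []
obs=old+obs; pickle.dump(obs,open('obs.pkl','wb'))
s=fit(obs,v,prior""")
open('look.py','w').write(s)
E
python3 patch.py
echo '[0.5529,-0.0597,0.122,-0.8442]'>v.json
python3 - <<'E'
from h import *
import pickle
# retain w1 obs: static arm, same pose now
p=vision.camera_params('wrist')
obs=[(p,J['clamp_mouth'],np.array([283.,229.9]),1),(p,J['clamp_stop'],np.array([284.8,270.1]),1),(p,ball(0),np.array([232.1,234]),1)]
pickle.dump(obs,open('obs.pkl','wb'))
pos,Rt=target([-.055,-.055,.06],tip=manip.tips_ahead); rows(pos,Rt)
E
```

```text
t 3.17 F [-0.3  0.6 -0.9] gap 0.0913 q6 -0.89
shift [0.086, -0.1767, 0.2164] turn [0.0, -0.0, -0.0288] mm [ 25.8 -53.   64.9] deg [ 0.  -0.  -1.3]
```

Request:
arm_command --series '[[[0.086,-0.177,0.216,0,0,-0.029],[0.086,-0.177,0.216,0,0,-0.029],[0.086,-0.177,0.216,0,0,-0.029],[0.086,-0.177,0.216,0,0,-0.029]]]' --fingers 255 --squeeze 30

```text
t: 3.68
tool_pos: [0.4764, -0.0552, 0.2613]
ee_rot: [0.409, 0.912, 0.0, 0.001]
wrist_force: [0.7, -0.1, 0.5]
finger_gap: 0.054
```

```bash
python3 look.py w2
```

```text
clamp_stop [342.4 330.4] 0.81 pred [343.  331.8]
lever_grip [289.3 299.1] 0.85 pred [291.7 299.5]
fresh_tip []
worn_tip [([355.9, 208.0], 0.71)]
scriber []
fit [ 0.5522 -0.0601  0.12   -0.8292] [ 0.1 -0.2 -0.2  0.2 -1.2  1.1 -0.  -0.2  0.9 -0.4 -0.  -0.  -0.2  0.1] t 4.125 tcp [ 0.4764 -0.0552  0.2613]
```

View pics/w2f.png

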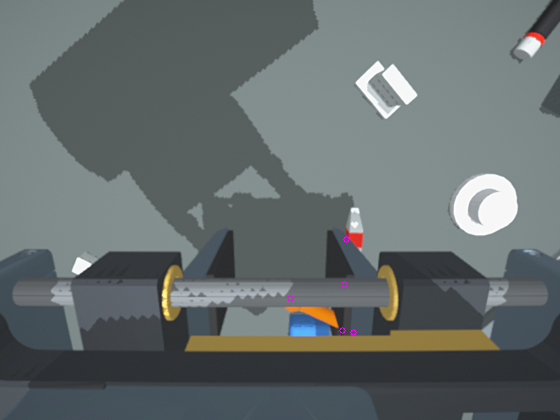

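```bash
cat > o.py <<'E'
from h import *
import pickle
obs=pickle.load(open('obs.pkl','rb'))[:3]
pickle.dump(obs,open('obs.pkl','wb'))
pos,Rt=target([0.01,-.03,.15],tip=0); rows(pos,Rt)
E
python3 o.py
```

```text
t 4.12 F [ 0.3 -0.6 -0.2] gap 0.0184 q6 -0.97
shift [-0.2166, 0.0828, -0.0382] turn [0.0001, 0.0002, 0.0009] mm [-65.   24.9 -11.5] deg [0. 0. 0.]
```

Request:
arm_command --series '[[[-0.217,0.083,-0.038,0,0,0],[-0.217,0.083,-0.038,0,0,0],[-0.217,0.083,-0.038,0,0,0],[-0.217,0.083,-0.038,0,0,0]]]'

```text
t: 4.62
tool_pos: [0.5361, -0.0867, 0.2715]
ee_rot: [0.409, 0.912, -0.0, -0.001]
wrist_force: [0.9, -0.3, -0.5]
finger_gap: 0.0004
```

```bash
python3 look.py w3
```

```text
clamp_mouth [320.2 209.3] 0.8 pred [319.  209.3]
clamp_stop [317.2 262.9] 0.56 pred [317.2 260.7]
lever_pivot [324.4 248.6] 0.77 pred [324.2 249.8]
lever_grip [256.8 208.2] 0.92 pred [257.9 210.3]
fresh_tip []
worn_tip [([325.8, 123.0], 0.93)]
scriber [([322.3, 195.2], 0.73)]
fit [ 0.5521 -0.0587  0.1239 -0.8541] [ 1.1 -0.  -0.4  0.9 -0.7  0.1 -0.7 -0.9 -0.2 -2.6  0.1  0.6  1.1  0.4
 -0.   0.   0.2 -0. ] t 5.075 tcp [ 0.5361 -0.0867  0.2715]
```

View pics/w3f.png

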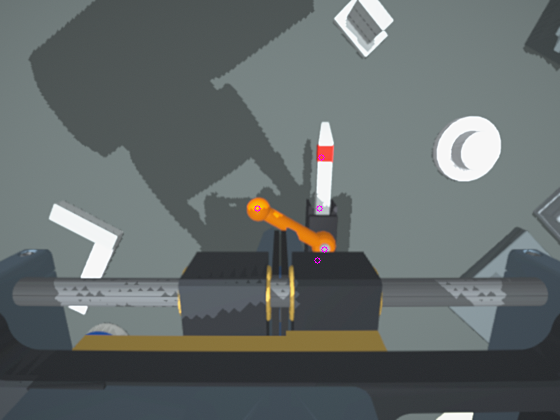

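```bash
cat > o.py <<'E'
from h import *
import pickle
obs=pickle.load(open('obs.pkl','rb'))
p1=obs[0][0];p3=obs[-1][0];L=np.array([-.065,0,0])
v=V()
for nm,ob in (('no tip',obs),('tip',obs+[(p1,L,np.array([285.8,166.8]),1),(p3,L,np.array([325.8,123.]),1)])):
    s=fit(ob,v,prior=(v,np.array([.02,.02,.01,.2])));print(nm,s.x.round(4),s.fun.round(1))
    Jm=s.jac; print('sd',np.sqrt(np.diag(np.linalg.inv(Jm.T@Jm))).round(4))
json.dump(s.x.tolist(),open('v.json','w')); pickle.dump(ob,open('obs.pkl','wb'))
pos,Rt=target([-.05,-.056,.06],tip=manip.tips_ahead); rows(pos,Rt)
E
python3 o.py
```

```text
no tip [ 0.5521 -0.0587  0.1239 -0.8541] [ 1.1 -0.  -0.4  0.9 -0.7  0.1 -0.7 -0.9 -0.2 -2.6  0.1  0.6  1.1  0.4
 -0.   0.   0.2 -0. ]
sd [0.0009 0.0007 0.003  0.0129]
tip [ 0.5523 -0.0584  0.1254 -0.8699] [ 1.4  0.4 -0.7  1.5 -0.5 -0.2 -0.  -0.5 -0.4 -2.   0.4  1.3  1.7 -0.3
 -0.9 -2.3 -0.3  1.  -0.   0.1  0.3 -0.1]
sd [0.0007 0.0005 0.0023 0.0079]
t 5.08 F [ 0.4 -0.4  1.4] gap 0.0003 q6 -1.0
shift [0.2091, -0.0805, 0.0273] turn [0.0001, 0.0001, 0.0337] mm [ 62.7 -24.2   8.2] deg [0.  0.  1.5]
```

Request:
arm_command --series '[[[0.209,-0.08,0.027,0,0,0.034],[0.209,-0.08,0.027,0,0,0.034],[0.209,-0.08,0.14,0,0,0.034],[0.209,-0.08,0.14,0,0,0.034]]]'

```text
t: 5.58
tool_pos: [0.4768, -0.0562, 0.2287]
ee_rot: [0.421, 0.907, -0.0, -0.002]
wrist_force: [-0.1, 0.8, 0.6]
finger_gap: 0.0005
```

```bash
python3 - <<'E'
from h import *
pos,Rt=target([.032,-.056,.026],tip=manip.tips_ahead); rows(pos,Rt)
E
```

```text
t 5.58 F [-0.1  0.8  0.6] gap 0.0005 q6 -0.94
shift [-0.2746, 0.0009, -0.0039] turn [-0.0023, -0.0032, -0.0004] mm [-82.4   0.3  -1.2] deg [-0.1 -0.1 -0. ]
```

Request:
arm_command --series '[[[-0.05,0,0,0,0,0],[-0.1,0,0,0,0,0],[-0.15,0,0,0,0,0],[-0.2,0,0,0,0,0],[-0.23,0,0,0,0,0]]]'

```text
t: 6.2
tool_pos: [0.5232, -0.1099, 0.2302]
ee_rot: [0.422, 0.907, 0.0, 0.001]
wrist_force: [-0.8, 5.7, 0.5]
finger_gap: 0.0004
```

Request:
arm_command --series '[[[-0.01,0,0,0,0,0],[-0.02,0,0,0,0,0],[-0.027,0,0,0,0,0],[-0.027,0,0,0,0,0]]]'

```text
t: 6.7
tool_pos: [0.527, -0.1151, 0.2298]
ee_rot: [0.421, 0.907, -0.0, -0.0]
wrist_force: [-1.6, 3.2, 0.7]
finger_gap: 0.0002
```

```bash
python3 look.py w4 1.15; python3 - <<'E'
from h import *
pos,Rt=target([.032,-.056,.026],tip=manip.tips_ahead); rows(pos,Rt)
E
```

```text
clamp_mouth [368.4 199.4] 0.71 pred [367.4 200.8]
clamp_stop [363.6 266.7] 0.8 pred [362.5 264.2]
tongue_end [369.7 141.8] 0.82 pred [372.2 137.8]
lever_pivot [382.1 249.5] 0.66 pred [382.2 251.1]
fresh_tip []
worn_tip [([372.5, 94.1], 0.79)]
scriber [([371.6, 182.2], 0.77)]
fit [ 0.5525 -0.0585  0.1244 -0.8637] [ 1.5  0.2 -0.3  1.2 -0.2 -0.1 -0.  -0.6 -0.  -2.2  0.6  1.   1.9  0.1
 -1.2 -2.2 -0.9  1.2 -1.2  1.3 -0.9 -2.9  1.9 -3.7  0.   1.2  0.  -0.
 -0.1  0. ] t 7.15 tcp [ 0.527  -0.1151  0.2298]
t 7.15 F [-2.5  4.8 -0. ] gap 0.0002 q6 -1.03
shift [-0.0163, -0.0003, 0.0004] turn [-0.0001, -0.0003, -0.0005] mm [-4.9 -0.1  0.1] deg [-0. -0. -0.]
```

View pics/w4f.png

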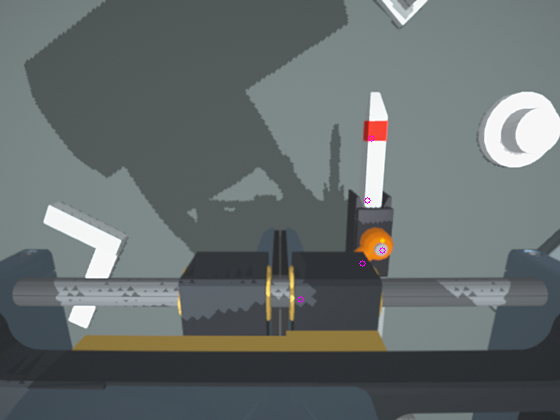

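Request:
arm_command --series '[[[-0.007,0,0,0,0,0],[-0.014,0,0,0,0,0],[-0.014,0,0,0,0,0]]]'

```text
t: 7.52
tool_pos: [0.5282, -0.1167, 0.2293]
ee_rot: [0.421, 0.907, 0.001, -0.003]
wrist_force: [-10.1, 19.2, 6.2]
finger_gap: 0.0005
```

```bash
python3 - <<'E'
from h import *
pos,Rt=target([.032,-.056,.026],tip=manip.tips_ahead); rows(pos,Rt)
E
```

```text
t 7.53 F [-10.1  19.2   6.2] gap 0.0005 q6 -1.03
shift [-0.01, -0.0, -0.0014] turn [-0.001, -0.0068, -0.0003] mm [-3.  -0.  -0.4] deg [-0.  -0.3 -0. ]
```

Request:
arm_command --series '[[[0.07,0,0,0,0,0],[0.07,0,-0.15,0,0,0],[0.183,0.187,-0.15,0,0,0],[0.183,0.187,-0.15,0,0,0],[0.183,0.187,-0.15,0,0,0]]]' --fingers 130

```text
t: 8.15
tool_pos: [0.5376, -0.0404, 0.2748]
ee_rot: [0.421, 0.907, -0.0, 0.0]
wrist_force: [0.4, -0.7, 0.3]
finger_gap: 0.0442
```

```bash
cat > look2.py <<'E'
from h import *
import sys
n=sys.argv[1]
o=telemetry.get_obs();p=vision.camera_params('wrist')
im=vision.grab_frame('wrist')[:,:,::-1].copy()
v=V()
for q in ['clamp_mouth','clamp_stop','tongue_end','lever_pivot','lever_grip','worn_tip','fresh_tip']:
    r=vision.pinpoint('wrist',q)
    T=dict(J,lever_grip=ball(1.15),worn_tip=[-.065,0,0],fresh_tip=[-.065,0,0])
    if r: print(q,np.round(r[0]['point'],1),round(r[0]['confidence'],2),'pred',proj(jw(v,T[q]),p)[0].round(1))
r=vision.silhouettes('wrist','scriber')
if r:
    m=r[0]['mask']; print('sil',round(r[0]['confidence'],2),r[0]['box'])
    for y in range(0,420,10):
        c=np.where(m[y])[0]
        if len(c): print(y,c[0],c[-1],end='; ')
    np.save(f'{n}m.npy',m)
    im[m]=im[m]//2+np.array([0,100,0],np.uint8)
for e in (-.005,.005):
  for z in (0,.012):
    a=proj([jw(v,[x,e,z]) for x in (-.051,-.006)],p).astype(int); print('\nedge',e,z,a.tolist(),end='')
    cv2.line(im,tuple(map(int,a[0])),tuple(map(int,a[1])),(255,0,255),1)
cv2.imwrite(f'pics/{n}.png',cv2.resize(im[60:360,120:440],None,fx=2,fy=2))
print('\nt',o['t'],o['tool_pos'],o['ee_rot'])
E
python3 look2.py w5; python3 - <<'E'
from h import *
pos,Rt=target([-.026,0,.006],tip=.06); rows(pos,Rt)
E
```

```text
clamp_mouth [279.8 245.7] 0.9 pred [280.6 246.4]
clamp_stop [280.6 295.5] 0.68 pred [280.5 294.5]
lever_pivot [280.3 289.1] 0.59 pred [280.7 290.1]
lever_grip [219.7 324.9] 0.65 pred [221.1 325.7]
worn_tip [282.4 171.9] 0.84 pred [280.7 168.3]
sil 0.92 [270.8, 169.4, 287.0, 255.7]
170 276 283; 180 274 285; 190 273 286; 200 275 285; 210 274 286; 220 274 286; 230 275 286; 240 275 286; 250 275 286; 
edge -0.005 0 [[274, 186], [274, 239]]
edge -0.005 0.012 [[274, 189], [274, 245]]
edge 0.005 0 [[287, 186], [286, 239]]
edge 0.005 0.012 [[287, 189], [286, 245]]
t 8.15 [ 0.53756177 -0.04040055  0.27476627] [ 4.21087021e-01  9.07020187e-01 -1.83083629e-04  2.60682221e-04]
t 8.6 F [ 1.  -0.3  0.4] gap 0.0449 q6 -0.89
shift [0.0093, 0.0002, 0.278] turn [-0.0001, -0.0, -0.0013] mm [ 2.8  0.  83.4] deg [-0.  -0.  -0.1]
```

View pics/w5.png

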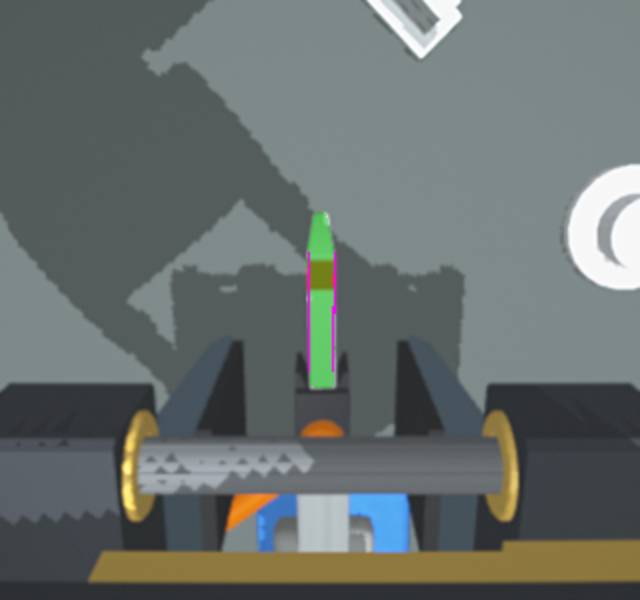

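Request:
arm_command --series '[[[0.009,0,0.14,0,0,0],[0.009,0,0.22,0,0,0],[0.009,0,0.277,0,0,0],[0.009,0,0.277,0,0,0]]]'

```text
t: 9.1
tool_pos: [0.5351, -0.0383, 0.1908]
ee_rot: [0.422, 0.907, -0.0, -0.001]
wrist_force: [0.9, -1.2, 0.4]
finger_gap: 0.0451
```

Request:
arm_command --series '[[[0,0,0,0,0,0],[0,0,0,0,0,0],[0,0,0,0,0,0],[0,0,0,0,0,0],[0,0,0,0,0,0]]]' --fingers 255 --squeeze 35

```text
t: 9.72
tool_pos: [0.5358, -0.0383, 0.1921]
ee_rot: [0.422, 0.907, 0.0, 0.0]
wrist_force: [-0.8, -0.0, 7.6]
finger_gap: 0.01
```

```bash
python3 - <<'E'
from h import *
pos,Rt=target([-.026,0,.006],tip=.06); rows(pos,Rt)
o=telemetry.get_obs();print(o['wrist_torque'],R.from_quat(o['ee_rot']).inv().apply(o['wrist_force']))
E
```

```text
t 9.72 F [-0.8 -0.   7.6] gap 0.01 q6 -0.88
shift [-0.0001, -0.0012, 0.0022] turn [0.0005, 0.0005, -0.0005] mm [-0.  -0.4  0.7] deg [ 0.  0. -0.]
[0.02889531 0.03245343 0.01001637] [ 0.48428453 -0.63044883 -7.61583834]
```

Request:
arm_command --series '[[[0,0,-0.003,0,0,0],[0,0,-0.003,0,0,0]]]'

```text
t: 9.98
tool_pos: [0.5356, -0.0383, 0.1926]
ee_rot: [0.422, 0.907, -0.0, -0.0]
wrist_force: [0.8, 0.2, -0.6]
finger_gap: 0.0096
```

```bash
python3 - <<'E'
from h import *
pos,Rt=target([-.026,0,.006],tip=.06); rows(pos,Rt)
E
```

```text
t 9.97 F [ 0.8  0.2 -0.6] gap 0.0096 q6 -0.88
shift [-0.0006, -0.0007, 0.004] turn [-0.0001, -0.0002, -0.0005] mm [-0.2 -0.2  1.2] deg [-0. -0. -0.]
```

Request:
arm_command --series '[[[0.04,0,0,0,0,0],[0.09,0,0,0,0,0],[0.16,0,0,0,0,0],[0.25,0,0,0,0,0],[0.33,0,0,0,0,0]]]'

```text
t: 10.6
tool_pos: [0.4702, 0.0389, 0.1926]
ee_rot: [0.421, 0.907, -0.0, -0.0]
wrist_force: [-0.1, -0.0, -0.5]
finger_gap: 0.0099
```

Request:
arm_command --series '[[[0,0,-0.1,0,0,0.25],[0,0,-0.1,0,0,0.5],[0,0,-0.1,0,0,0.75],[0,0,-0.1,0,0,1],[0,0,-0.1,0,0,1]]]'

```text
t: 11.22
tool_pos: [0.4712, 0.0381, 0.2227]
ee_rot: [0.737, 0.676, -0.0, -0.0]
wrist_force: [-0.2, 0.6, -0.4]
finger_gap: 0.0096
```

```bash
python3 - <<'E'
from h import *
pos,Rt=target([-.126,0,.036],tip=.06,flip=True); rows(pos,Rt)
E
```

```text
t 11.22 F [-0.2  0.6 -0.4] gap 0.0096 q6 0.04
shift [-0.0008, -0.0006, 0.0042] turn [-0.0001, 0.0001, 2.9992] mm [-0.2 -0.2  1.3] deg [ -0.   0. 135.]
```

Request:
arm_command --series '[[[0,0,0,0,0,0.25],[0,0,0,0,0,0.5],[0,0,0,0,0,0.75],[0,0,0,0,0,1],[0,0,0,0,0,1]]]'

```text
t: 11.85
tool_pos: [0.4715, 0.0378, 0.2226]
ee_rot: [0.939, 0.344, -0.0, -0.0]
wrist_force: [0.3, -0.4, -1.2]
finger_gap: 0.0098
```

Request:
arm_command --series '[[[0,0,0,0,0,0.25],[0,0,0,0,0,0.5],[0,0,0,0,0,0.75],[0,0,0,0,0,1],[0,0,0,0,0,1]]]'

```text
t: 12.48
tool_pos: [0.4717, 0.0376, 0.2226]
ee_rot: [0.999, -0.041, -0.0, -0.0]
wrist_force: [0.0, -0.5, -1.5]
finger_gap: 0.01
```

Request:
arm_command --series '[[[0,0,0,0,0,0.25],[0,0,0,0,0,0.5],[0,0,0,0,0,0.75],[0,0,0,0,0,1],[0,0,0,0,0,1]]]'

```text
t: 13.1
tool_pos: [0.4717, 0.0375, 0.2226]
ee_rot: [0.908, -0.419, -0.0, 0.0]
wrist_force: [0.0, 0.5, -1.2]
finger_gap: 0.0097
```

```bash
python3 look2.py w6; python3 - <<'E'
from h import *
pos,Rt=target([-.126,0,.036],tip=.06,flip=True); rows(pos,Rt)
E
```

```text
clamp_mouth [278.2  29.4] 0.96 pred [279.1  29.3]
tongue_end [280.9 109.1] 0.6 pred [278.9 105.8]
lever_pivot [235.9 234.6] 0.74 pred [279.1 -47.9]
worn_tip [282.8 194.3] 0.86 pred [278.7 149.6]
fresh_tip [ 92.8 117.4] 0.17 pred [278.7 149.6]
sil 0.87 [269.5, 193.5, 291.5, 336.8]
200 274 285; 210 272 287; 220 270 289; 230 270 290; 240 271 289; 250 271 289; 260 270 288; 270 271 289; 310 271 288; 320 271 288; 330 271 288; 
edge -0.005 0 [[287, 125], [288, 41]]
edge -0.005 0.012 [[287, 125], [288, 35]]
edge 0.005 0 [[270, 125], [270, 41]]
edge 0.005 0.012 [[269, 125], [269, 35]]
t 13.1 [0.47174181 0.03752258 0.22260177] [ 9.07767154e-01 -4.19474426e-01 -2.80779076e-05  1.13702631e-05]
t 13.55 F [ 0.1  0.4 -0.6] gap 0.0095 q6 2.39
shift [-0.0028, 0.001, 0.0041] turn [0.0, -0.0, 0.0012] mm [-0.9  0.3  1.2] deg [ 0.  -0.   0.1]
```

View pics/w6.png

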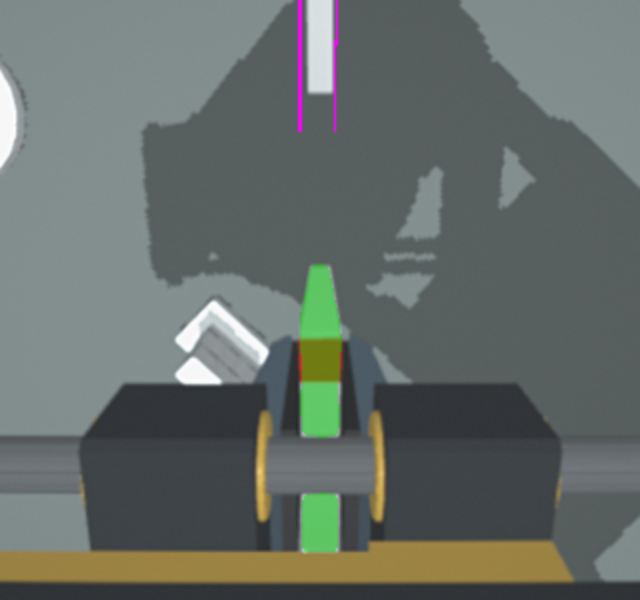

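Request:
arm_command --series '[[[0,0,0.098,0,0,0],[0,0,0.098,0,0,0],[0.07,0,0.098,0,0,0],[0.14,0,0.098,0,0,0],[0.18,0,0.098,0,0,0]]]'

```text
t: 14.18
tool_pos: [0.5082, -0.0054, 0.1938]
ee_rot: [0.907, -0.422, 0.001, -0.0]
wrist_force: [0.2, -0.3, -0.5]
finger_gap: 0.0098
```

```bash
python3 look2.py w7; python3 - <<'E'
from h import *
pos,Rt=target([-.024,0,.006],tip=.06,flip=True); rows(pos,Rt)
p=vision.camera_params('wrist'); o=telemetry.get_obs(); R0=R.from_quat(o['ee_rot'])
for d in (.033,.036,.039,.042): print(d,proj(o['tool_pos']+R0.apply([d,0,.066]),p))
E
```

```text
clamp_mouth [281.  134.5] 0.7 pred [278.3 136.9]
clamp_stop [274.5  40.8] 0.87 pred [278.1  38.5]
lever_pivot [275.1  86.4] 0.73 pred [277.6  86.2]
worn_tip [282.8 193.9] 0.93 pred [278.6 256.4]
sil 0.76 [271.8, 194.3, 289.6, 338.5]
200 274 285; 210 273 287; 220 270 288; 230 270 289; 240 270 289; 250 270 289; 260 271 288; 270 270 288; 310 271 288; 320 271 288; 330 271 288; 
edge -0.005 0 [[287, 232], [288, 149]]
edge -0.005 0.012 [[288, 240], [288, 150]]
edge 0.005 0 [[269, 232], [268, 149]]
edge 0.005 0.012 [[268, 240], [267, 150]]
t 14.175 [ 0.5082281  -0.00543979  0.19379357] [ 9.06588711e-01 -4.22014497e-01  7.92534729e-04 -2.14109545e-04]
t 14.62 F [-0.8 -0.2 -1.5] gap 0.0094 q6 2.32
shift [0.1586, 0.0009, 0.0062] turn [0.0002, 0.0003, 0.0001] mm [47.6  0.3  1.8] deg [0. 0. 0.]
0.033 [[277.52207365 206.94060073]]
0.036 [[277.51382273 201.39912868]]
0.039 [[277.50551871 195.80342349]]
0.042 [[277.49716154 190.15290055]]
```

View pics/w7.png

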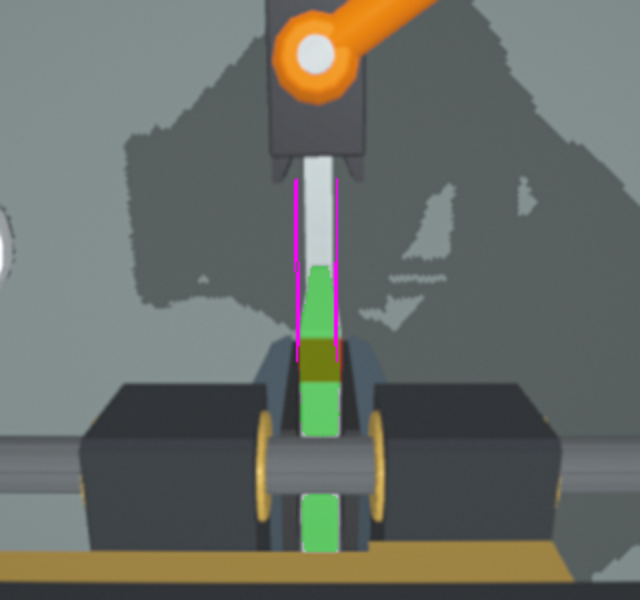

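Request:
arm_command --series '[[[0.03,-0.001,0.003,0,0,-0.012],[0.06,-0.001,0.003,0,0,-0.012],[0.09,-0.001,0.003,0,0,-0.012],[0.12,-0.0015,0.003,0,0,-0.012],[0.12,-0.0015,0.003,0,0,-0.012]]]'

```text
t: 15.25
tool_pos: [0.5307, -0.0317, 0.1923]
ee_rot: [0.909, -0.418, 0.0, -0.0]
wrist_force: [-0.5, 0.0, -0.5]
finger_gap: 0.0099
```

Request:
arm_command --series '[[[0.02,0,0,0,0,0],[0.037,0,0,0,0,0],[0.037,0,0,0,0,0]]]'

```text
t: 15.62
tool_pos: [0.5376, -0.0397, 0.1923]
ee_rot: [0.909, -0.417, -0.0, -0.0]
wrist_force: [0.4, 0.2, -0.4]
finger_gap: 0.0099
```

```bash
python3 look2.py w8; python3 - <<'E'
from h import *
pos,Rt=target([-.024,0,.006],tip=.06,flip=True); rows(pos,Rt)
o=telemetry.get_obs();print(o['tool_pos'],R.from_quat(o['ee_rot']).inv().apply(o['wrist_force']))
E
```

```text
clamp_mouth [280.4 221.6] 0.88 pred [279.4 223.1]
clamp_stop [276.6 134.9] 0.62 pred [280.2 137.1]
lever_pivot [281.1 199.1] 0.87 pred [279.7 203.5]
lever_grip [396.  126.4] 0.68 pred [399.4 127.1]
sil 0.64 [251.7, 0.0, 421.6, 240.2]
0 252 306; 10 253 306; 20 253 305; 30 253 305; 40 253 305; 50 254 305; 60 254 304; 70 254 304; 80 254 304; 90 255 304; 100 255 304; 110 255 415; 120 255 419; 130 255 418; 140 256 412; 150 256 381; 160 256 364; 170 256 347; 180 257 329; 190 257 313; 200 257 302; 210 257 302; 220 257 301; 230 257 301; 240 259 300; 
edge -0.005 0 [[287, 306], [288, 233]]
edge -0.005 0.012 [[287, 319], [289, 241]]
edge 0.005 0 [[270, 306], [270, 233]]
edge 0.005 0.012 [[269, 319], [269, 241]]
t 15.625 [ 0.53756738 -0.03968178  0.19227198] [ 9.08735633e-01 -4.17372195e-01 -2.96363148e-05 -1.18552676e-05]
t 16.07 F [-0.5  0.2 -0.7] gap 0.0094 q6 2.25
shift [0.0003, 0.0027, 0.0031] turn [-0.0, -0.0, 0.0116] mm [0.1 0.8 0.9] deg [-0.  -0.   0.5]
[ 0.53738992 -0.0394455   0.19233305] [-0.49607067  0.21908983  0.72149137]
```

View pics/w8.png

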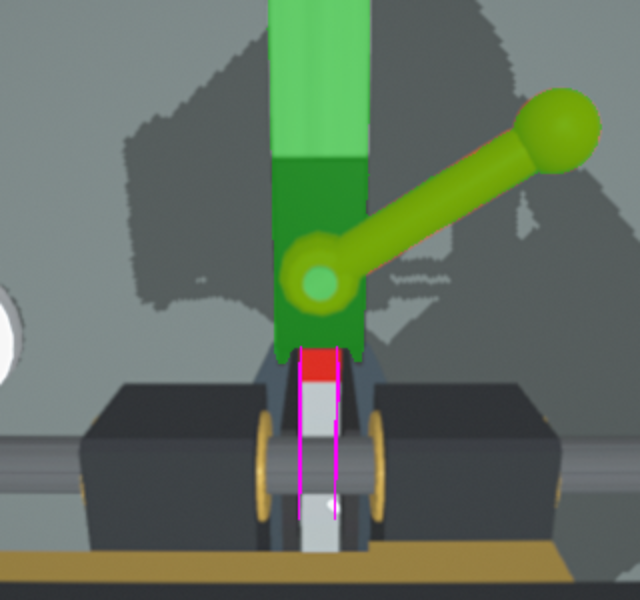

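Request:
arm_command --series '[[[0.005,0,0.001,0,0,0],[0.005,0,0.001,0,0,0]]]'

```text
t: 16.32
tool_pos: [0.538, -0.0402, 0.1921]
ee_rot: [0.909, -0.417, -0.001, -0.0]
wrist_force: [-3.6, 5.5, 5.1]
finger_gap: 0.0096
```

Request:
arm_command --series '[[[0,0,0,0,0,0],[0,0,0,0,0,0],[0,0,0,0,0,0]]]' --fingers 185

```text
t: 16.7
tool_pos: [0.5386, -0.0407, 0.1921]
ee_rot: [0.909, -0.417, 0.0, -0.0]
wrist_force: [-0.1, -0.0, -1.1]
finger_gap: 0.0252
```

Request:
arm_command --series '[[[-0.06,0,0,0,0,0],[-0.12,0,0,0,0,0],[-0.12,0,0,0,0,0]]]'

```text
t: 17.08
tool_pos: [0.5135, -0.012, 0.1921]
ee_rot: [0.909, -0.417, -0.001, 0.0]
wrist_force: [0.1, 0.7, -0.4]
finger_gap: 0.0252
```

```bash
python3 look2.py w9; python3 - <<'E'
from h import *
pos,Rt=target([-.024,0,.006],tip=.06,flip=True); rows(pos,Rt)
E
```

```text
clamp_mouth [280.7 152.5] 0.67 pred [279.2 153.8]
clamp_stop [277.3  58.1] 0.81 pred [280.2  56.6]
lever_pivot [280.7 105.9] 0.62 pred [279.6 109. ]
lever_grip [405.   18.4] 0.9 pred [409.6  20.3]
fresh_tip [280.9 316.1] 0.66 pred [278.  271.2]
sil 0.69 [269.6, 160.1, 291.5, 316.2]
160 269 290; 170 269 290; 180 269 289; 190 269 289; 200 269 289; 210 269 289; 220 270 289; 230 270 289; 240 270 289; 250 270 288; 260 270 288; 270 270 288; 310 273 285; 
edge -0.005 0 [[287, 247], [288, 165]]
edge -0.005 0.012 [[287, 257], [289, 169]]
edge 0.005 0 [[269, 247], [269, 165]]
edge 0.005 0.012 [[268, 256], [268, 168]]
t 17.075 [ 0.5134893  -0.01196599  0.19207233] [ 9.09066977e-01 -4.16649666e-01 -5.25744820e-04  1.02619942e-04]
t 17.52 F [-0.1  1.   0.2] gap 0.025 q6 2.29
shift [0.1143, 0.0026, 0.002] turn [-0.0001, -0.0001, 0.0111] mm [34.3  0.8  0.6] deg [-0.  -0.   0.5]
```

View pics/w9.png

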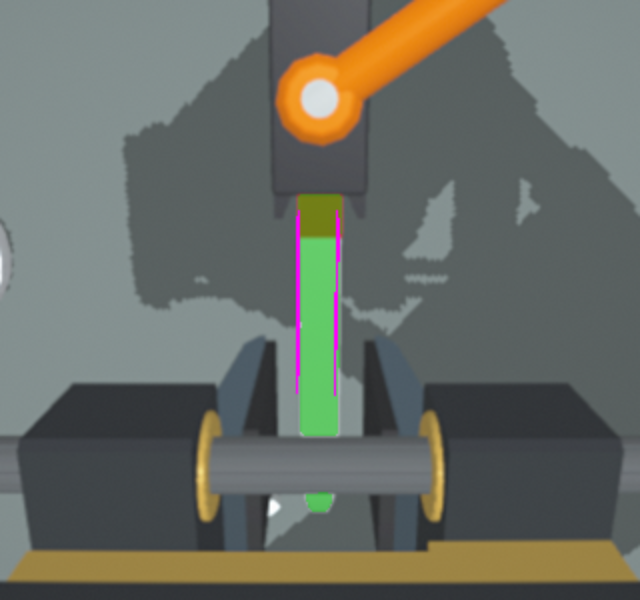

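Request:
arm_command --series '[[[0,0,0,0,0,0],[0,0,0,0,0,0],[0,0,0,0,0,0],[0,0,-0.001,0,0,0]]]' --fingers 255

```text
t: 18.02
tool_pos: [0.5149, -0.0133, 0.1923]
ee_rot: [0.909, -0.417, -0.0, 0.0]
wrist_force: [0.2, -0.5, -0.3]
finger_gap: 0.0094
```

Request:
arm_command --series '[[[0.02,0,0,0,0,0],[0.04,0,0,0,0,0],[0.06,0,0,0,0,0],[0.075,0,0,0,0,0],[0.075,0,0,0,0,0]]]'

```text
t: 18.65
tool_pos: [0.5298, -0.0307, 0.1923]
ee_rot: [0.909, -0.417, 0.0, -0.0]
wrist_force: [0.0, -0.2, -1.0]
finger_gap: 0.0098
```

```bash
cat > st.py <<'E'
from h import *
pos,Rt=target([-.0306,0,.006],tip=.06,flip=True); rows(pos,Rt)
o=telemetry.get_obs();print(o['tool_pos'],'Ftool',R.from_quat(o['ee_rot']).inv().apply(o['wrist_force']).round(1))
E
python3 st.py
```

```text
t 18.65 F [ 0.  -0.2 -1. ] gap 0.0098 q6 2.26
shift [0.0168, 0.0024, 0.0029] turn [-0.0001, -0.0001, 0.011] mm [5.  0.7 0.9] deg [-0.  -0.   0.5]
[ 0.52983307 -0.03072968  0.19226664] Ftool [0.1 0.1 1. ]
```

Request:
arm_command --series '[[[0.008,0,0,0,0,0],[0.016,0,0,0,0,0],[0.016,0,0,0,0,0]]]'

```text
t: 19.02
tool_pos: [0.5328, -0.0341, 0.1923]
ee_rot: [0.909, -0.417, 0.0, -0.0]
wrist_force: [0.1, 0.4, -0.9]
finger_gap: 0.0096
```

Request:
arm_command --series '[[[0.004,0,0,0,0,0],[0.008,0,0,0,0,0],[0.008,0,0,0,0,0]]]'

```text
t: 19.4
tool_pos: [0.5334, -0.0352, 0.1921]
ee_rot: [0.909, -0.417, -0.001, -0.0]
wrist_force: [-5.1, 7.8, 2.0]
finger_gap: 0.01
```

```bash
python3 st.py
```

```text
t 19.4 F [-5.1  7.8  2. ] gap 0.01 q6 2.25
shift [-0.0023, 0.0018, 0.0025] turn [0.0008, 0.0028, 0.0115] mm [-0.7  0.5  0.7] deg [0.  0.1 0.5]
[ 0.53344249 -0.03520381  0.19212758] Ftool [-9.3 -1.2 -1.9]
```

Request:
arm_command --series '[[[0.003,0,0,0,0,0],[0.005,0,0,0,0,0],[0.005,0,0,0,0,0]]]'

```text
t: 19.77
tool_pos: [0.5337, -0.0356, 0.1921]
ee_rot: [0.909, -0.417, -0.002, -0.0]
wrist_force: [-8.4, 13.4, 7.6]
finger_gap: 0.0096
```

```bash
python3 look2.py w10; python3 st.py;  python3 - <<'E'
from h import *
p=vision.camera_params('wrist');v=V()
for x in (-.063,-.065,-.067): print(proj(jw(v,[x,0,0]),p), proj(jw(v,[x+.016,0,.012]),p),proj(jw(v,[x+.028,0,.012]),p))
E
```

```text
clamp_mouth [277.1 211.8] 0.58 pred [278.8 212.6]
clamp_stop [278.7 122.5] 0.8 pred [279.6 124.7]
lever_pivot [279.6 187.1] 0.76 pred [279.  189.7]
lever_grip [398.7 109.1] 0.56 pred [400.6 111.3]
fresh_tip [278.5 318.5] 0.76 pred [277.8 318.7]
sil 0.95 [269.1, 223.0, 288.4, 324.7]
230 270 289; 240 270 289; 250 270 289; 260 270 289; 270 270 288; 310 272 287; 
edge -0.005 0 [[286, 297], [288, 223]]
edge -0.005 0.012 [[287, 309], [288, 230]]
edge 0.005 0 [[269, 297], [269, 223]]
edge 0.005 0.012 [[268, 309], [268, 230]]
t 19.775 [ 0.53367042 -0.03557807  0.19211033] [ 9.08802533e-01 -4.17221214e-01 -2.06453822e-03 -3.90657641e-04]
t 20.23 F [-9.6 13.7  6.9] gap 0.0096 q6 2.25
shift [-0.0037, 0.0015, 0.0023] turn [0.0014, 0.0052, 0.0117] mm [-1.1  0.4  0.7] deg [0.1 0.2 0.5]
[ 0.53364745 -0.03557395  0.19208513] Ftool [-16.7  -1.6  -6.9]
[[277.82512995 315.78250745]] [[277.94192218 303.2041646 ]] [[278.12525767 283.08044988]]
[[277.79830743 318.73043433]] [[277.91211053 306.47803322]] [[278.094161   286.49256408]]
[[277.77165679 321.6598367 ]] [[277.88250671 309.7295254 ]] [[278.06328309 289.88115541]]
```

View pics/w10.png

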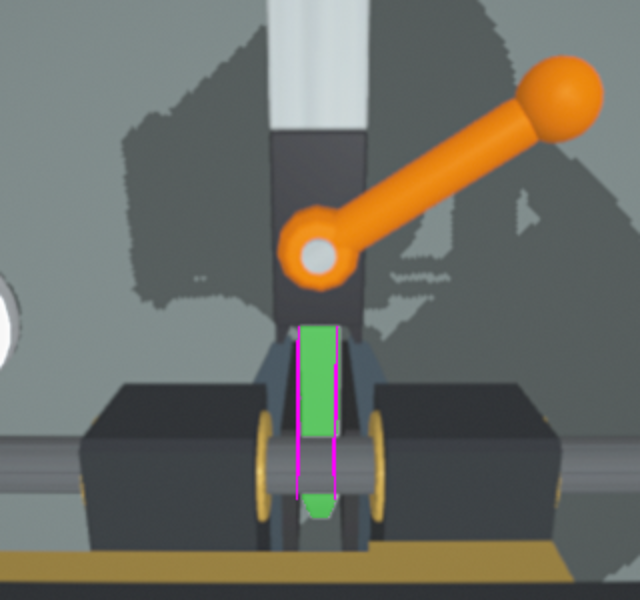

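Request:
arm_command --series '[[[0,0,0,0,0,0],[0,0,0,0,0,0],[0,0,0,0,0,0],[0,0,-0.12,0,0,0],[0,0,-0.28,0,0,0]]]' --fingers 140

```text
t: 20.85
tool_pos: [0.5348, -0.0371, 0.2765]
ee_rot: [0.909, -0.417, -0.001, 0.0]
wrist_force: [1.4, -0.4, -1.0]
finger_gap: 0.0412
```

Request:
arm_command --series '[[[-0.1,0,-0.04,0,0,-0.25],[-0.2,0,-0.04,0,0,-0.5],[-0.2,0,-0.04,0,0,-0.75],[-0.2,0,-0.04,0,0,-1],[-0.2,0,-0.04,0,0,-1]]]' --fingers 255

```text
t: 21.48
tool_pos: [0.4962, 0.0085, 0.2884]
ee_rot: [0.999, -0.037, 0.0, 0.0]
wrist_force: [0.3, -0.5, -0.5]
finger_gap: 0.0004
```

Request:
arm_command --series '[[[0,0,0,0,0,-0.25],[0,0,0,0,0,-0.5],[0,0,0,0,0,-0.75],[0,0,0,0,0,-1],[0,0,0,0,0,-1]]]'

```text
t: 22.1
tool_pos: [0.4962, 0.0084, 0.2883]
ee_rot: [0.938, 0.346, -0.0, -0.0]
wrist_force: [-0.9, -0.1, 0.3]
finger_gap: 0.0002
```

Request:
arm_command --series '[[[0,0,0,0,0,-0.25],[0,0,0,0,0,-0.5],[0,0,0,0,0,-0.75],[0,0,0,0,0,-1],[0,0,0,0,0,-1]]]'

```text
t: 22.72
tool_pos: [0.4962, 0.0084, 0.2883]
ee_rot: [0.735, 0.679, 0.0, 0.0]
wrist_force: [-0.0, 0.3, 0.4]
finger_gap: 0.0004
```

```bash
python3 - <<'E'
from h import *
v=V()
for pt,ti in (([-.06,-.06,.09],0),([.085,-.056,.09],20)):
    pos,Rt=target(pt,tilt=ti,tip=manip.tips_ahead); print(pos.round(4)); rows(pos,Rt)
E
```

```text
[ 0.4678 -0.0512  0.2937]
t 22.73 F [-0.   0.3  0.4] gap 0.0004 q6 -0.02
shift [-0.2058, -0.0788, -0.0179] turn [0.0, 0.0, -0.9933] mm [-61.7 -23.6  -5.4] deg [  0.    0.  -44.7]
[ 0.5471 -0.139   0.289 ]
t 22.73 F [-0.   0.3  0.4] gap 0.0004 q6 -0.02
shift [-0.4765, 0.2079, -0.0021] turn [-0.1733, -0.4216, -0.983] mm [-143.    62.4   -0.6] deg [ -7.8 -19.  -44.2]
```

Request:
arm_command --series '[[[-0.1,-0.04,-0.02,0,0,-0.25],[-0.206,-0.079,-0.02,0,0,-0.5],[-0.206,-0.079,-0.02,0,0,-0.75],[-0.206,-0.079,-0.02,0,0,-0.99],[-0.206,-0.079,-0.02,0,0,-0.99]]]'

```text
t: 23.35
tool_pos: [0.4679, -0.0514, 0.2943]
ee_rot: [0.423, 0.906, 0.0, 0.0]
wrist_force: [0.3, -0.1, -0.3]
finger_gap: 0.0005
```

```bash
python3 - <<'E'
from h import *
v=V()
pos,Rt=target([.088,-.056,.085],tilt=20,tip=manip.tips_ahead); rows(pos,Rt)
o=telemetry.get_obs();p=vision.camera_params('wrist')
vision.grab_frame('wrist'); r=vision.pinpoint('wrist','fresh_tip')
print([(d['point'],d['confidence']) for d in r], proj(jw(v,[-.065,0,0]),p))
E
```

```text
t 23.35 F [ 0.3 -0.1 -0.3] gap 0.0005 q6 -0.93
shift [-0.4033, 0.0151, 0.0346] turn [-0.0008, -0.4444, -0.0049] mm [-121.     4.5   10.4] deg [ -0.  -20.   -0.2]
[([352.0, 210.7], 0.57)] [[350.02556084 207.09635536]]
```

Request:
arm_command --series '[[[-0.05,0.015,0,0,-0.22,0],[-0.15,0.015,0,0,-0.444,0],[-0.28,0.015,0.02,0,-0.444,0],[-0.403,0.015,0.035,0,-0.444,0],[-0.403,0.015,0.035,0,-0.444,0]]]'

```text
t: 24.08
tool_pos: [0.5506, -0.1422, 0.2834]
ee_rot: [0.418, 0.892, -0.073, 0.158]
wrist_force: [-0.2, -0.5, -0.3]
finger_gap: 0.0002
```

```bash
python3 - <<'E'
from h import *
v=V()
pos,Rt=target([.088,-.056,.026],tilt=20,tip=manip.tips_ahead); rows(pos,Rt)
E
python3 look2.py w11
```

```text
t 24.07 F [-0.2 -0.5 -0.3] gap 0.0002 q6 -0.81
shift [0.0718, -0.0026, 0.1811] turn [0.0, -0.0001, -0.0073] mm [21.6 -0.8 54.3] deg [ 0.  -0.  -0.3]
clamp_mouth [364.   64.5] 0.85 pred [365.6  63.2]
clamp_stop [356.4 125.2] 0.55 pred [356.3 129.7]
lever_pivot [374.4 109.1] 0.84 pred [374.4 111.6]
lever_grip [294.8 160.4] 0.6 pred [295.9 159. ]
worn_tip [321.7 176.1] 0.64 pred [383.5 -67.4]
fresh_tip [135.7 221.7] 0.54 pred [383.5 -67.4]
sil 0.79 [358.0, 0.7, 386.6, 69.7]
0 364 386; 10 363 385; 20 362 383; 30 362 382; 40 360 381; 50 359 380; 60 359 379; 
edge -0.005 0 [[370, -34], [359, 53]]
edge -0.005 0.012 [[375, -36], [363, 56]]
edge 0.005 0 [[387, -34], [374, 53]]
edge 0.005 0.012 [[394, -36], [379, 56]]
t 24.075 [ 0.55056311 -0.14217233  0.28340548] [ 0.41753054  0.89192556 -0.07268027  0.15765345]
```

Request:
arm_command --series '[[[0.036,-0.002,0.09,0,0,0],[0.072,-0.002,0.181,0,0,0],[0.072,-0.002,0.181,0,0,0]]]'

```text
t: 24.9
tool_pos: [0.5468, -0.1394, 0.2239]
ee_rot: [0.414, 0.894, -0.073, 0.156]
wrist_force: [-0.0, -0.6, 1.3]
finger_gap: 0.0007
```

```bash
python3 - <<'E'
from h import *
for x in (.068,.048,.028,.013,.008):
    pos,Rt=target([x,-.056,.026],tilt=20,tip=manip.tips_ahead); rows(pos,Rt)
E
```

```text
t 24.9 F [-0.  -0.6  1.3] gap 0.0007 q6 -0.75
shift [0.0524, 0.0016, -0.0227] turn [-0.002, -0.0043, 0.0023] mm [15.7  0.5 -6.8] deg [-0.1 -0.2  0.1]
t 24.9 F [-0.  -0.6  1.3] gap 0.0007 q6 -0.75
shift [0.1152, 0.0016, -0.0453] turn [-0.002, -0.0043, 0.0023] mm [ 34.6   0.5 -13.6] deg [-0.1 -0.2  0.1]
t 24.9 F [-0.  -0.6  1.3] gap 0.0007 q6 -0.75
shift [0.1779, 0.0017, -0.0679] turn [-0.002, -0.0043, 0.0023] mm [ 53.4   0.5 -20.4] deg [-0.1 -0.2  0.1]
t 24.9 F [-0.  -0.6  1.3] gap 0.0007 q6 -0.75
shift [0.2249, 0.0018, -0.0848] turn [-0.002, -0.0043, 0.0023] mm [ 67.5   0.5 -25.4] deg [-0.1 -0.2  0.1]
t 24.9 F [-0.  -0.6  1.3] gap 0.0007 q6 -0.75
shift [0.2406, 0.0018, -0.0905] turn [-0.002, -0.0043, 0.0023] mm [ 72.2   0.5 -27.1] deg [-0.1 -0.2  0.1]
```

Request:
arm_command --series '[[[0.045,0,-0.017,0,0,0],[0.09,0,-0.034,0,0,0],[0.13,0,-0.05,0,0,0],[0.16,0,-0.061,0,0,0],[0.178,0.001,-0.068,0,0,0]]]'

```text
t: 25.52
tool_pos: [0.5116, -0.0954, 0.2272]
ee_rot: [0.414, 0.893, -0.073, 0.158]
wrist_force: [4.6, -1.0, 2.7]
finger_gap: 0.0007
```

Request:
arm_command --series '[[[0.008,0,-0.003,0,0,0],[0.016,0,-0.006,0,0,0],[0.016,0,-0.006,0,0,0]]]'

```text
t: 25.9
tool_pos: [0.5081, -0.092, 0.2264]
ee_rot: [0.414, 0.893, -0.073, 0.158]
wrist_force: [4.3, -0.7, 2.9]
finger_gap: 0.0008
```

```bash
cat > cl.py <<'E'
from h import *
pos,Rt=target([.020,-.056,.026],tilt=20,tip=manip.tips_ahead); rows(pos,Rt)
E
python3 cl.py
```

```text
t 25.9 F [ 4.3 -0.7  2.9] gap 0.0008 q6 -0.62
shift [0.014, -0.0016, -0.0] turn [0.0009, -0.0002, 0.0013] mm [ 4.2 -0.5 -0. ] deg [ 0.  -0.   0.1]
```

Request:
arm_command --series '[[[0.006,0,-0.002,0,0,0],[0.012,0,-0.004,0,0,0],[0.016,0,-0.006,0,0,0],[0.016,0,-0.006,0,0,0]]]'

```text
t: 26.4
tool_pos: [0.5057, -0.0888, 0.2268]
ee_rot: [0.414, 0.893, -0.073, 0.158]
wrist_force: [10.1, -8.9, -1.0]
finger_gap: -0.0001
```

```bash
python3 cl.py
```

```text
t 26.4 F [10.1 -8.9 -1. ] gap -0.0001 q6 -0.61
shift [0.002, -0.0026, 0.0058] turn [0.0017, 0.0022, 0.0012] mm [ 0.6 -0.8  1.8] deg [0.1 0.1 0.1]
```

Force climbing near the computed end position; one more push to confirm the end stop.

Request:
arm_command --series '[[[0.005,0,-0.002,0,0,0],[0.009,0,-0.003,0,0,0],[0.009,0,-0.003,0,0,0]]]'

```text
t: 26.78
tool_pos: [0.5052, -0.0877, 0.2272]
ee_rot: [0.414, 0.893, -0.073, 0.16]
wrist_force: [18.6, -25.3, -10.3]
finger_gap: 0.0005
```

```bash
python3 cl.py
```

```text
t 26.77 F [ 18.6 -25.3 -10.3] gap 0.0005 q6 -0.61
shift [-0.0013, -0.0036, 0.0084] turn [0.0026, 0.0055, 0.0012] mm [-0.4 -1.1  2.5] deg [0.1 0.2 0.1]
```

Request:
arm_command --series '[[[-0.05,0,0.018,0,0,0],[-0.06,0,0.02,0,0,0],[-0.15,0,-0.2,0,0,0],[-0.15,0,-0.22,0,0,0],[-0.15,0,-0.22,0,0,0]]]'

```text
t: 27.4
tool_pos: [0.5151, -0.1008, 0.3042]
ee_rot: [0.415, 0.893, -0.073, 0.158]
wrist_force: [-0.9, 0.5, -0.9]
finger_gap: 0.0003
```

```bash
python3 - <<'E'
from h import *
pos,Rt=target([-.02,-.02,.19],tip=0); rows(pos,Rt)
E
```

```text
t 27.4 F [-0.9  0.5 -0.9] gap 0.0003 q6 -0.74
shift [0.0763, 0.1194, -0.0674] turn [0.0011, 0.445, 0.0011] mm [ 22.9  35.8 -20.2] deg [ 0.1 20.   0. ]
```

Request:
arm_command --series '[[[0.076,0.119,-0.067,0,0.22,0],[0.076,0.119,-0.067,0,0.445,0],[0.076,0.119,-0.067,0,0.445,0],[0.076,0.119,-0.067,0,0.445,0]]]'

```text
t: 27.9
tool_pos: [0.5235, -0.0567, 0.3134]
ee_rot: [0.421, 0.907, -0.001, -0.0]
wrist_force: [-0.5, 0.7, 0.5]
finger_gap: 0.0002
```

```bash
python3 - <<'E'
from h import *
p=vision.camera_params('wrist');v=V();im=vision.grab_frame('wrist')
for a in (0,.1,.2): print('ball',a,proj(jw(v,ball(a)),p)[0].round(1))
print('tip',[ (x,proj(jw(v,[x,0,0]),p)[0].round(1)) for x in (-.063,-.065,-.067)])
for q in ['lever_grip','lever_pivot','clamp_mouth','fresh_tip','worn_tip','scriber']:
    print(q,[(np.round(d['point'],1).tolist(),round(d['confidence'],2)) for d in vision.pinpoint('wrist',q)[:2]])
m=vision.silhouettes('wrist','scriber')[0]['mask']; y,x=np.where(m)
hsv=cv2.cvtColor(im,cv2.COLOR_RGB2HSV)
g=m&(hsv[...,0]>45)&(hsv[...,0]<90)&(hsv[...,1]>100); r=m&((hsv[...,0]<6)|(hsv[...,0]>174))&(hsv[...,1]>130)
print('mask rows',y.min(),y.max(),'green px',g.sum(),np.where(g)[0].mean() if g.any() else '', 'red px',r.sum())
print(telemetry.get_obs()['t'])
print({q:[(np.round(d['point'],1).tolist(),round(d['confidence'],2)) for d in (vision.grab_frame('scene') is not None and vision.pinpoint('scene',q))[:1]] for q in ('lever_grip','fresh_tip')})
ps=vision.camera_params('scene');print(proj(jw(v,ball(0)),ps),proj(jw(v,ball(1.15)),ps),proj(jw(v,[-.065,0,0]),ps))
E
```

```text
ball 0 [250.4 231.1]
ball 0.1 [247.3 236.5]
ball 0.2 [244.9 242.2]
tip [(-0.063, array([304.7, 160.8])), (-0.065, array([304.8, 158.6])), (-0.067, array([304.8, 156.3]))]
lever_grip [([248.6, 230.9], 0.59)]
lever_pivot [([305.8, 262.4], 0.76)]
clamp_mouth [([302.5, 226.6], 0.59)]
fresh_tip [([302.4, 160.5], 0.95)]
worn_tip []
scriber [([303.8, 218.9], 0.83)]
mask rows 158 232 green px 156 185.5 red px 0
28.3
{'lever_grip': [([264.9, 222.5], 0.66)], 'fresh_tip': [([310.5, 209.5], 0.55)]}
[[275.81671508 190.1322721 ]] [[249.29360971 197.61177737]] [[310.04999679 209.02489866]]
```

```bash
python3 - <<'E'
from rig import order,telemetry
print(telemetry.get_obs()['wrist_force']); print(order.sign_off())
E
```

```text
[ 1.07810125 -0.37859407  0.07471298]
the job is handed in; nothing more can be done
None
```

The scriber is reversed and clamped: green-banded end sticking out, red end inward and home against the stop, lever swung fully back. I handed the job in at about 28 s of the 72 s limit.

**What I did:**
1. Pushed the lever to its open stop, where the force rose to about 22 N.
2. Drew the scriber out, turned it end for end with the flat side down, and started it into the slot.
3. Let go once, with it resting in the slot and on the tongue, and took a new grip further out.
4. Slid it home until it stopped, with about 17 N of resistance.
5. Pushed the lever back to its clamped stop, where the force rose to about 33 N.

**Last checks:**
- **Lever:** the wrist camera put the ball within about 2 px of the clamped position.
- **Scriber:** the green band and fresh tip showed outside with no red visible. The tip was about 64 mm out and within about 2 px of where it should be; before clamping, a closer view had put it at 65 mm.
- **Robot:** the wrist force was near zero, so it was touching nothing.

**Disagreed or not checked:**
- The scene camera's report for the lever ball matched neither the open nor the clamped position. I think the arm was blocking its view and trusted the wrist camera.
- I did not measure the other things on the plate again. The forces I read after each move showed no sign of contact with them.

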